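Slanting-light check of a lens

ROBOT

A 7-joint arm with a two-finger parallel gripper is mounted at the origin on a cart in front of the work surface, level with it; the furniture and walls round the work are solid. World frame = base frame: x ahead of the robot, y to its left, z up, the work surface at z = 0. Lengths are in m, angles in rad, forces in N, time in s.
With the tool pointing down it reaches from about 0.4 to 0.85 m from the base axis. Payload 10.4 kg.
Tool frame: the origin (TCP) lies midway between the tips of the shut fingers; the grasp point (between the pads) lies 19 mm behind it; z points along the fingers, y is the line along which they close (so a half turn about z gives the same grasp; the last joint's range is limited). The gripper opens to 87 mm and grips with 3 to 60 N. Pads are 19 mm wide; open, the fingers measure 117 mm over their backs; the gripper's body (75 mm by 190 mm) begins 51 mm behind the grasp point.
Start: joints at [1.255, 0.332, -0.065, 1.46, 0.022, 1.35, -0.088], TCP at [0.18, -0.598, 0.223] pointing down, gripper open.
Joint ranges: [-2.6, 2.6], [-0.5, 2.12], [-1.47, 1.34], [0.16, 2.42], [-1.27, 4.41], [0.06, 2.06], [-2.6, 2.6]. Speed limits (rad/s): [2.22, 2.22, 2.79, 2.79, 3.14, 3.14, 3.14].

INTERFACE

Orientations are given as a unit quaternion [w, x, y, z].
In Python, from station import monitor, optics, job gives the robot as it stands. The module is installed in compiled form; this text tells all that it offers.
- The arm moves only by the tool step_arm, never from a script. Its argument "steps" is a list that holds one entry, the list of rows, each a list of 7 numbers: the turn, a rotation vector about the tool's x, y, z in degrees, then the shift along the tool's x, y, z in mm, then the opening, from 0 (shut) to 1 (fully open). A call has 1 to 8 rows; each row shifts and turns the commanded pose from where the row before left it, along the tool's axes as they then stand; what a row does not reach is not made up. A row lasts 1/10 s, in which the tool goes at most 50 mm and 8.59 degrees, less where a joint would pass 70% of its speed; a pose out of reach is approached as far as the arm can. A call is refused whole if a number of a shift passes 50 or a number of a turn 8.59, either way. A call with a gripper value outside its range is refused whole. The fingers move at their own pace and stop on an object; "grip_force" is the grip in N (left out, the last holds). Time passes only in rows, so rows that do not move let the fingers close. It gives the time, the measured TCP pose, the force, the opening and the grip force at its end, in the units of the state.
- monitor.get_state(): the state, without advancing time (a new reading comes with each control period).
- optics.capture(name): name is "scene" or "top" or "wrist"; returns the picture (420x560x3 uint8, blue, green, red); there is no depth.
- optics.camera_info(name): a dict with "mtx" (3x3 intrinsics, pixels), "world_from_camera" (4x4, takes a point from camera to world coordinates); the wrist camera has in their place "T_tool_cam" (4x4, takes a point from camera to tool coordinates, whose origin is the TCP and whose axes are the flange's). Camera axes: x right, y up, looking along -z (the intrinsics and any distortion apply to the point x, -y, -z); pixel columns grow to the right and rows downward; lengths in m; the calibration is good to about 2 mm. A picture is of the moment at which its call begins: read the wrist's pose just before it. camera_info takes no time and is no camera call.
- job.close_job(): hands the job in; it is judged then, once.
The state is a dict: "time_s": time; "q": joint angles; "joint_velocities": joint speeds; "joint_torque": joint torques, N m; "position": TCP position; "eef_rot": TCP orientation; "contact_force": force on the tool from outside, world axes, zero at the start; "wrist_torque": the same for the moment, N m; "finger_gap": opening from 0.0 (shut) to 1.0 (fully open); "gripper_force": force on a finger pad.
Only numpy, scipy, OpenCV 4.12 (cv2) and the standard library are available. Lean on these libraries where they do the work, as an engineer would, in place of code of your own. Each camera call takes 0.05 s, during which the arm holds its last target. There are 200 camera calls.

TASK

Get the lens on the light pad ready for a slanting-light inspection: first bring the pad's dimmer lever to half, standing straight up, then draw the pen lamp up out of its holder, tip it to about 45 degrees and hold it raised so that its lamp end points at the middle of the lens from about 100 mm away, from whichever side suits you. Finish while still holding the lamp there, still and clear of everything else on the bench, with the lever still at half, and do not shift the lens or disturb the loupe, the spare cell and the bottle.

Things in the scene. Friction and masses are not known exactly. Their poses are not given: they have to be found in the camera images.
- light_pad: Grey light pad, fixed: a box 140 x 140 mm, 40 mm high, round white window in its top. Origin: centre of its underside; z up. On its +y side the dimmer housing, 70 (x) by 40 (y) by 34 mm high, centred at y = +90 mm, with two round cheeks of radius 17 mm round the lever pin (tops 57 mm above the bench) and a scale of ribs, the long rib straight up.
- dimmer (a joint): Dimmer lever of the light pad, hinge along the pad's y axis, range 0 to 1.6 rad. 0: leans 0.8 rad toward the pad's -x side (the robot's side, bright); 0.8: straight up (half); 1.6: leans 0.8 rad toward +x (dim). It stays where it is left (friction 0.05 N m, about 0.7 N at the knob); a pinched knob may turn a little in the grip.
- dimmer_knob (a point): Centre of the lever's black knob, 16 x 16 mm across and 28 mm long along the lever, 70 mm from the hinge pin. The stem below is 8 mm thick. The space either side of it along the pad's y is free above the cheeks.
- dimmer_hinge (a point): Pin of the dimmer lever, 40 mm above the bench, at x = 0, y = +90 mm of the pad; axes as the pad's.
- lens_cell: The lens to be inspected: black ring-shaped lens cell, 58 mm across and 11 mm high, lying loose flat on the middle of the light pad's top. Origin: centre of its underside; z up.
- lens_centre (a point): Middle of the lens, 6 mm above the underside of the lens cell.
- holder: Holder of the pen lamp, fixed to the bench: base plate 80 x 80 x 10 mm with an upright round tube, 44 mm outside, bore 32 mm, mouth 85 mm above the bench, bore floor 16 mm above the bench. Origin: centre of the underside of the base.
- pen_lamp: Dark metal pen lamp, loose, 150 mm long, about 90 g, stands in the holder lamp end down, 81 mm showing above the mouth. Lamp end: a head 28 mm across, 30 mm long; the rest a round barrel 22 mm across up to the flat tail. Origin: centre of the lamp end's face; z runs from lamp end to tail, so the light goes along -z. Round: its turn about z means nothing.
- loupe: Bystander: black eye loupe, 33 mm across, 32 mm high, on the bench. Origin: centre of underside.
- spare_cell: Bystander: bright metal lens cell, 44 mm across, 14 mm high, on the bench. Origin: centre of underside.
- solvent_bottle: Bystander: white bottle, 61 mm across, 113 mm high, on the bench. Origin: centre of underside.

How it is judged:
By the outcome, as a careful person would: the job done as asked, in the order asked, and still so for the second after the job is handed in, while the arm keeps its last pose, push and grip.
It also fails if it takes over 54 s, if anything falls off the work surface, if the arm or the gripper's body presses on something with over 40 N, if the wrist force passes 120 N, or if a joint passes its speed limit or range.

## Working session

There is one attempt and no reset: what is moved stays moved. The work goes in short steps, Python scripts to look and compute and a tool call to move; the robot and the scene stay as the last step left them, time stands still between calls to the robot, and variables do not carry over. Pictures are saved under pics/ and viewed, at most 10 in all, crops included, and the job is handed in when it is done.

Besides the shell and the picture viewer there is one more tool, called after ">>>" in YAML: its name, and indented under it one key for each argument. step_arm: Moves the arm, as the interface text tells. Its arguments: {"type":"object","properties":{"steps":{"type":"array","items":{"type":"array","items":{"type":"array","items":{"type":"number"}}}},"grip_force":{"type":"number"}},"required":["steps"]}

```bash
mkdir -p pics; python3 - <<'E'
from station import monitor, optics
import cv2, numpy as np
np.set_printoptions(precision=4,suppress=True)
print(monitor.get_state())
for n in ("scene","top"):
    im=optics.capture(n); cv2.imwrite(f"pics/{n}0.png",im); print(n,optics.camera_info(n))
print(optics.camera_info("wrist"))
E
```

```text
{'time_s': 0.0, 'q': array([ 1.2554,  0.3329, -0.0647,  1.461 ,  0.0216,  1.3499, -0.0885]), 'joint_velocities': array([-0.0004, -0.0009, -0.0005,  0.0004, -0.0002,  0.0013, -0.0014]), 'joint_torque': array([  0.0006, -62.3241,   0.0251, -38.9901,  -0.0614,   0.0396,
         0.0002]), 'position': array([ 0.1803, -0.598 ,  0.2217]), 'eef_rot': array([-0.0007,  0.9893,  0.1459, -0.0002]), 'contact_force': array([ 0.1437, -0.5102,  0.8709]), 'wrist_torque': array([ 0.033 , -0.0104, -0.0617]), 'gripper_force': 0.0, 'finger_gap': 0.9981064330268475}
scene {'mtx': array([[420.037 ,   0.    , 272.9773],
       [  0.    , 420.037 , 210.0357],
       [  0.    ,   0.    ,   1.    ]]), 'world_from_camera': array([[-0.6277,  0.5649, -0.5356, -0.0137],
       [-0.7785, -0.4531,  0.4344,  0.3712],
       [ 0.0027,  0.6896,  0.7242,  0.8368],
       [ 0.    ,  0.    ,  0.    ,  1.    ]])}
top {'mtx': array([[432.6051,   0.    , 276.7478],
       [  0.    , 432.6051, 212.4028],
       [  0.    ,   0.    ,   1.    ]]), 'world_from_camera': array([[-0.0318,  0.977 , -0.2111,  0.2825],
       [-0.9995, -0.0307,  0.0085, -0.0555],
       [ 0.0018,  0.2112,  0.9774,  1.2688],
       [ 0.    ,  0.    ,  0.    ,  1.    ]])}
{'mtx': array([[309.3138,   0.    , 278.995 ],
       [  0.    , 309.3138, 211.1674],
       [  0.    ,   0.    ,   1.    ]]), 'T_tool_cam': array([[-0.0002,  0.9683,  0.25  ,  0.0683],
       [ 1.    ,  0.    ,  0.0006, -0.0003],
       [ 0.0006,  0.25  , -0.9683, -0.1612],
       [ 0.    ,  0.    ,  0.    ,  1.    ]])}
```

View pics/scene0.png

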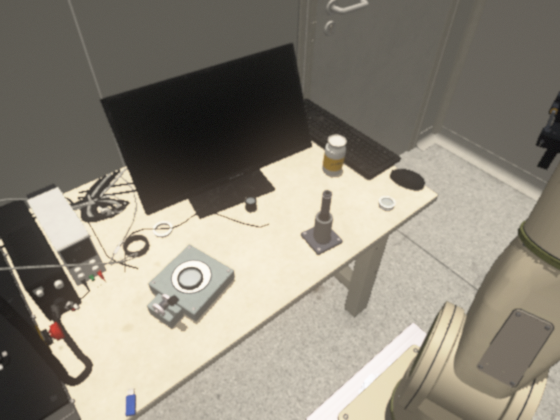

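View pics/top0.png

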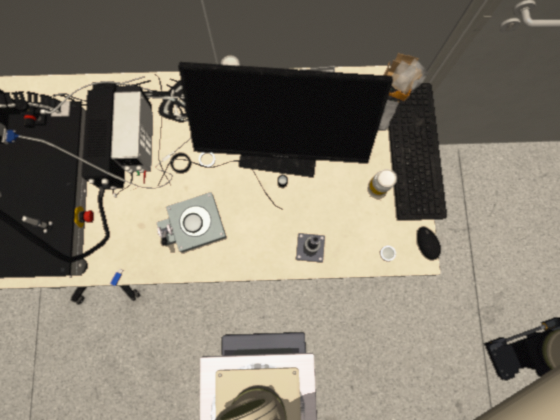

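The scene view shows the pad near (190,280) and the lamp in its holder near (322,235). The top view shows the pad at (195,222), the holder base at (311,248), the loupe at (282,181), the bottle at (383,182) and the spare cell at (388,254). I'll enlarge the parts that matter.

```bash
cat > h.py <<'E'
import cv2, numpy as np
from station import monitor, optics
from scipy.spatial.transform import Rotation as R
np.set_printoptions(precision=4,suppress=True)
def campose(n):
    i=optics.camera_info(n)
    if n!="wrist": return i["mtx"],i["world_from_camera"]
    s=monitor.get_state(); T=np.eye(4); q=s["eef_rot"]
    T[:3,:3]=R.from_quat(np.r_[q[1:],q[0]]).as_matrix(); T[:3,3]=s["position"]
    return i["mtx"],T@i["T_tool_cam"]
def ray(K,T,uv):
    d=np.array([(uv[0]-K[0,2])/K[0,0],-(uv[1]-K[1,2])/K[1,1],-1.])
    d=T[:3,:3]@d; return T[:3,3],d/np.linalg.norm(d)
def plane(cam,uv,z):
    o,d=ray(*cam,uv); return o+d*(z-o[2])/d[2]
def tri(c1,u1,c2,u2):
    a,d=ray(*c1,u1); b,e=ray(*c2,u2)
    s=np.linalg.lstsq(np.c_[d,-e],b-a,rcond=None)[0]
    p,q=a+d*s[0],b+e*s[1]; return (p+q)/2,np.linalg.norm(p-q)
def proj(cam,P):
    K,T=cam; p=T[:3,:3].T@(np.asarray(P)-T[:3,3]); return K[0,2]+K[0,0]*p[0]/-p[2],K[1,2]-K[1,1]*p[1]/-p[2]
E
python3 - <<'E'
import cv2,numpy as np
t=cv2.imread("pics/top0.png");s=cv2.imread("pics/scene0.png")
def c(im,x,y,w,h): return cv2.resize(im[y:y+h,x:x+w],(400,300),interpolation=cv2.INTER_CUBIC)
# each crop 100x75 -> x4
cv2.imwrite("pics/c1.png",np.vstack([np.hstack([c(t,145,185,100,75),c(t,265,205,100,75)]),np.hstack([c(s,142,250,100,75),c(s,280,183,100,75)])]))
E
```

```text
(no output)
```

View pics/c1.png

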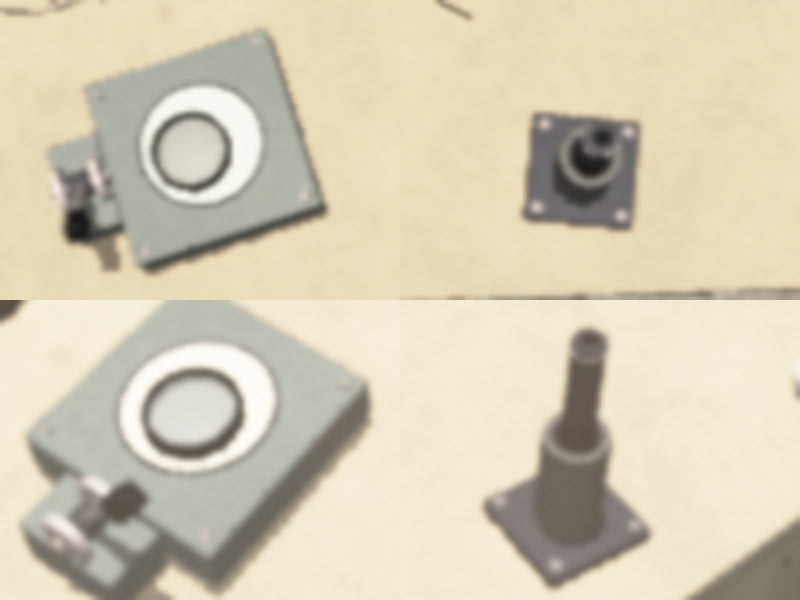

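The enlargements show, in crop pixels, these points:
- Pad top corners: (85,88), (265,30), (325,206), (148,262)
- Lens ring: centre near (191,152)
- Knob: (77,225) in top, (127,501) in scene, leaning to the robot's side
- Lamp tail: (602,137) in top, (589,345) in scene

```bash
python3 - <<'E'
from h import *
t,s=campose("top"),campose("scene")
def px(c,o): return (np.array(c)+.5)/4-.5+np.array(o)
A=lambda x,y:px((x,y),(145,185)); B=lambda x,y:px((x-400,y),(265,205)); C=lambda x,y:px((x,y-300),(142,250)); D=lambda x,y:px((x-400,y-300),(280,183))
c=[plane(t,A(*p),.04) for p in [(85,88),(265,30),(325,206),(148,262)]]
print("top corners",np.array(c),[np.linalg.norm(c[i]-c[i-1]) for i in range(4)],np.mean(c,0))
c=[plane(s,C(*p),.04) for p in [(28,437),(368,385),(210,560)]]
print("scene corners",np.array(c),"centre",(c[0]+c[1])/2 )
print("lens top",plane(t,A(191,152),.049),plane(s,C(193,411),.049))
print("window",plane(t,A(201,145),.04),plane(s,C(198,408),.04))
print("knob",tri(t,A(77,225),s,C(127,501)))
print("tail",tri(t,B(602,137),s,D(589,345)),plane(t,B(602,137),.166),plane(s,D(589,343),.166))
sc=[plane(t,B(*p),.01) for p in [(544,124),(629,131),(537,207),(621,215)]]
print("base",np.mean(sc,0)); sc=np.array(sc);print(sc)
print("mouth",plane(t,B(589,157),.085),plane(s,D(576,440),.085))
for n,u,v in(("loupe",(282,181),(251,203)),("spare",(388,254),(386,203)),("bottle",(388,178),(337,140))): print(n,tri(t,u,s,v))
E
```

```text
top corners [[0.5752 0.2561 0.04  ]
 [0.6148 0.1252 0.04  ]
 [0.4828 0.0821 0.04  ]
 [0.4464 0.2084 0.04  ]] [np.float64(0.13736102147766976), np.float64(0.1368174798495592), np.float64(0.1388446480031165), np.float64(0.13149003064471312)] [0.5298 0.1679 0.04  ]
scene corners [[0.5721 0.2542 0.04  ]
 [0.4818 0.0852 0.04  ]
 [0.4421 0.2152 0.04  ]] centre [0.5269 0.1697 0.04  ]
lens top [0.5235 0.1768 0.049 ] [0.5232 0.1752 0.049 ]
window [0.5302 0.1714 0.04  ] [0.5293 0.1697 0.04  ]
knob (array([0.4642, 0.2431, 0.0993]), np.float64(0.0033798748050912516))
tail (array([ 0.448 , -0.1623,  0.1622]), np.float64(0.0010361249303578763)) [ 0.4478 -0.1616  0.166 ] [ 0.4462 -0.1607  0.166 ]
base [ 0.448  -0.1613  0.01  ]
[[ 0.4822 -0.1344  0.01  ]
 [ 0.475  -0.1967  0.01  ]
 [ 0.4213 -0.1267  0.01  ]
 [ 0.4135 -0.1875  0.01  ]]
mouth [ 0.4464 -0.1597  0.085 ] [ 0.4455 -0.1598  0.085 ]
loupe (array([ 0.646 , -0.0857,  0.0242]), np.float64(0.001995571824886432))
spare (array([ 0.4214, -0.3857,  0.0108]), np.float64(0.003457402184705005))
bottle (array([ 0.6213, -0.3777,  0.1121]), np.float64(0.002002873531492043))
```

Pad yaw comes out at about 17°, which the tool yaw already matches. The lever leans about 0.6 rad toward the robot. Next I move high over to the lever for a close look.

>>> step_arm:
  steps:
    - [[0,0,0,15,-12,-5,1],[0,0,0,33,-26,-8,1],[0,0,0,33,-26,-8,1],[0,0,0,33,-26,-8,1],[0,0,0,33,-26,-8,1],[0,0,0,33,-26,-5,1],[0,0,0,33,-26,0,1],[0,0,0,33,-26,0,1]]

```text
time_s: 0.9
position: [0.3609, -0.3393, 0.2649]
eef_rot: [0.0, 0.989, 0.146, 0.0]
contact_force: [0.8, -0.6, -1.0]
finger_gap: 0.998
gripper_force: 0.0
```

>>> step_arm:
  steps:
    - [[0,0,0,33,-30,0,1],[0,0,0,33,-35,0,1],[0,0,0,25,-35,0,1],[0,0,0,18,-38,0,1],[0,0,0,15,-38,0,1],[0,0,0,15,-38,0,1],[0,0,0,15,-38,0,1],[0,0,0,15,-38,0,1]]

```text
time_s: 1.7
position: [0.4374, -0.0128, 0.2646]
eef_rot: [0.001, 0.989, 0.146, -0.0]
contact_force: [1.1, 0.8, 0.5]
finger_gap: 0.998
gripper_force: 0.0
```

>>> step_arm:
  steps:
    - [[0,0,0,13,-35,8,1],[0,0,0,13,-35,8,1],[0,0,0,13,-35,8,1],[0,0,0,13,-33,8,1],[0,0,0,13,-30,8,1],[0,0,0,13,-30,8,1],[0,0,0,12,-22,8,1],[0,0,0,5,-10,8,1]]

```text
time_s: 2.5
position: [0.4615, 0.2355, 0.2002]
eef_rot: [-0.0, 0.989, 0.148, -0.0]
contact_force: [-0.4, -0.9, 0.5]
finger_gap: 1.001
gripper_force: 0.0
```

```bash
cat > w.py <<'E'
import sys
from h import *
c=campose("wrist"); im=optics.capture("wrist"); cv2.imwrite(f"pics/{sys.argv[1]}.png",im)
np.savez(f"pics/{sys.argv[1]}.npz",K=c[0],T=c[1]); s=monitor.get_state(); print(s["position"],s["eef_rot"],s["q"])
E
python3 w.py w1
```

```text
[0.4609 0.2358 0.1989] [-0.0004  0.989   0.1479 -0.0008] [ 0.2738  0.2192 -0.9306  1.7353  0.1816  1.2796 -1.972 ]
```

View pics/w1.png

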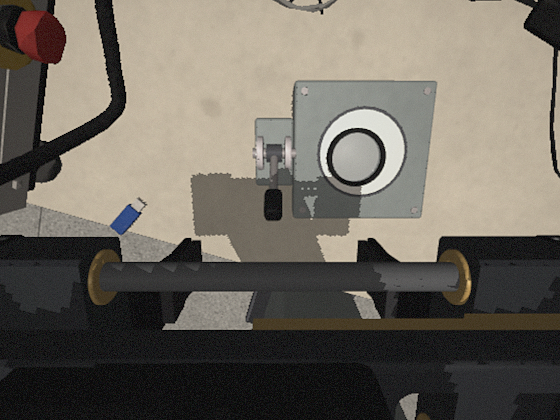

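Wrist view: knob at (273,204), cheeks and pin around (274,152), lens ring centre at (357,157), pad corners at (295,81), (437,82), (422,218) and (292,217).

```bash
python3 - <<'E'
from h import *
d=np.load("pics/w1.npz"); c=(d["K"],d["T"])
P=np.array([plane(c,u,.04) for u in [(295,81),(437,82),(422,218),(292,217)]])
print(P,[np.linalg.norm(P[i]-P[i-1]) for i in range(4)],P.mean(0))
e=(P[0]-P[1])+(P[3]-P[2]); print("yaw from y edges",np.degrees(np.arctan2(-e[0],e[1]))); e=(P[0]-P[3])+(P[1]-P[2]); print(np.degrees(np.arctan2(e[1],e[0])))
im=cv2.imread("pics/w1.png"); g=im.max(2)
for (x0,y0,x1,y1,th,z) in [(258,180,290,230,45,.097),(315,118,400,195,70,.049)]:
    m=(g[y0:y1,x0:x1]<th).astype(np.uint8); cs,_=cv2.findContours(m,cv2.RETR_EXTERNAL,2); k=max(cs,key=cv2.contourArea); print(cv2.boundingRect(k),end=' ')
    (u,v),wh,a=cv2.minAreaRect(k) if z>.06 else cv2.fitEllipse(k); u+=x0;v+=y0; print(u,v,wh,plane(c,(u,v),z))
print("cheek mid", plane(c,(274,152),.057))
E
```

```text
[[0.5763 0.255  0.04  ]
 [0.6155 0.1232 0.04  ]
 [0.4851 0.0821 0.04  ]
 [0.4452 0.2165 0.04  ]] [np.float64(0.13662998252725092), np.float64(0.137488785346852), np.float64(0.13677632350493021), np.float64(0.14024200330864264)] [0.5305 0.1692 0.04  ]
yaw from y edges 16.549236301110962
16.923306769744585
(6, 9, 18, 31) 272.5 204.0 (30.0, 17.0) [0.4659 0.2434 0.097 ]
(12, 10, 58, 58) 355.6736030578613 156.50904846191406 (56.00129699707031, 58.75267028808594) [0.5257 0.1758 0.049 ]
cheek mid [0.5067 0.255  0.057 ]
```

The hinge is at (0.5035,0.2555), and the knob at (0.465,0.243,0.097), so the lean is about 0.61 rad. That fits both views. I descend and pinch.

>>> step_arm:
  steps:
    - [[0,0,0,6,-6,10,1],[0,0,0,0,0,25,1],[0,0,0,0,0,25,1],[0,0,0,0,0,25,1],[0,0,0,0,0,20,1],[0,0,0,0,0,11,1],[0,0,0,0,0,5,1],[0,0,0,0,0,0,1]]

```text
time_s: 3.35
position: [0.4667, 0.2397, 0.0795]
eef_rot: [0.0, 0.989, 0.146, -0.0]
contact_force: [0.5, -0.2, 0.3]
finger_gap: 1.0
gripper_force: 0.0
```

>>> step_arm:
  steps:
    - [[0,0,0,0,0,0,0.4],[0,0,0,0,0,0,0.3],[0,0,0,0,0,0,0.1],[0,0,0,0,0,0,0.1],[0,0,0,0,0,0,0.1],[0,0,0,0,0,0,0.1],[0,0,0,0,0,0,0.1],[0,0,0,0,0,0,0.1]]
  grip_force: 10

```text
time_s: 4.15
position: [0.4666, 0.2399, 0.0795]
eef_rot: [0.0, 0.989, 0.146, -0.0]
contact_force: [0.2, -0.4, 0.4]
finger_gap: 0.352
gripper_force: 0.0
```

>>> step_arm:
  steps:
    - [[0,0,0,0,-3.5,0,0.3],[0,0,0,0,0,0,0.1],[0,0,0,0,0,0,0.1],[0,0,0,0,0,0,0.1],[0,0,0,0,0,0,0.1],[0,0,0,0,0,0,0.1],[0,0,0,0,0,0,0.1]]

```text
time_s: 4.85
position: [0.4657, 0.2427, 0.0795]
eef_rot: [0.0, 0.989, 0.146, -0.0]
contact_force: [-1.7, -5.0, 2.3]
finger_gap: 0.182
gripper_force: 10.0
```

Gripped (gap 16 mm). Now I swing the knob along the arc to upright.

>>> step_arm:
  steps:
    - [[0,0,0,4.4,1,-2.8,0.1],[0,0,0,4.9,0,-2.7,0.1],[0,0,0,4.8,0,-2.2,0.1],[0,0,0,4.9,0,-1.8,0.1],[0,0,0,5.4,0,-1.4,0.1],[0,0,0,5.3,0,-1.1,0.1],[0,0,0,5.3,0,-0.6,0.1],[0,0,0,5.0,0,-0.2,0.1]]

```text
time_s: 5.65
position: [0.5046, 0.2543, 0.0925]
eef_rot: [-0.0, 0.989, 0.146, 0.0]
contact_force: [-3.0, 0.9, 0.8]
finger_gap: 0.185
gripper_force: 10.0
```

```bash
python3 w.py w2; python3 - <<'E'
from h import *
print(monitor.get_state()["contact_force"])
s=optics.capture("scene");cv2.imwrite("pics/s2.png",s)
w=cv2.imread("pics/w2.png")
E
```

```text
[0.5052 0.2545 0.0925] [-0.0004  0.9893  0.1459  0.0003] [ 0.1465  0.4455 -0.849   1.7377  0.3662  1.1244 -2.0931]
[-1.5931  1.7048 -0.0857]
```

>>> step_arm:
  steps:
    - [[0,0,0,0,0,0,0.5],[0,0,0,0,0,0,0.7],[0,0,0,0,0,0,1],[0,0,0,0,0,0,1],[0,0,0,0,0,-25,1],[0,0,0,-10,0,-40,1],[0,0,0,-20,0,-40,1],[0,0,0,-20,0,-10,1]]

```text
time_s: 6.55
position: [0.457, 0.2407, 0.2112]
eef_rot: [-0.001, 0.989, 0.146, 0.003]
contact_force: [0.1, -0.0, 0.4]
finger_gap: 0.827
gripper_force: 0.0
```

```bash
python3 w.py w3; python3 - <<'E'
from h import *
s=optics.capture("scene");t=optics.capture("top");w=cv2.imread("pics/w3.png");cv2.imwrite("pics/s3.png",s);cv2.imwrite("pics/t3.png",t)
d=np.load("pics/w3.npz");c=(d["K"],d["T"])
u,v=map(int,proj(c,(.5035,.2555,.08)));print(u,v)
x0,y0=max(u-50,0),max(v-60,0)
W=cv2.resize(w[y0:y0+100,x0:x0+100],(600,600)); S=cv2.resize(s[280:325,145:195],None,fx=4,fy=6)
T=cv2.resize(t[205:255,140:190],None,fx=4,fy=6)
cv2.imwrite("pics/c3.png",np.hstack([W,np.vstack([S[:270],T[:300],np.zeros((30,200,3),np.uint8)])])); print(x0,y0)
print(proj(c,(.5035,.2555,.124)), proj(c,(.5035,.2555,.096)))
E
```

```text
[0.4545 0.2404 0.211 ] [0.0001 0.9891 0.1469 0.002 ] [ 0.2787  0.195  -0.9429  1.731   0.1659  1.2953 -1.9759]
278 153
228 93
(np.float64(278.74214509919204), np.float64(157.3498417343095)) (np.float64(278.8047765765107), np.float64(154.92886119058053))
```

View pics/c3.png

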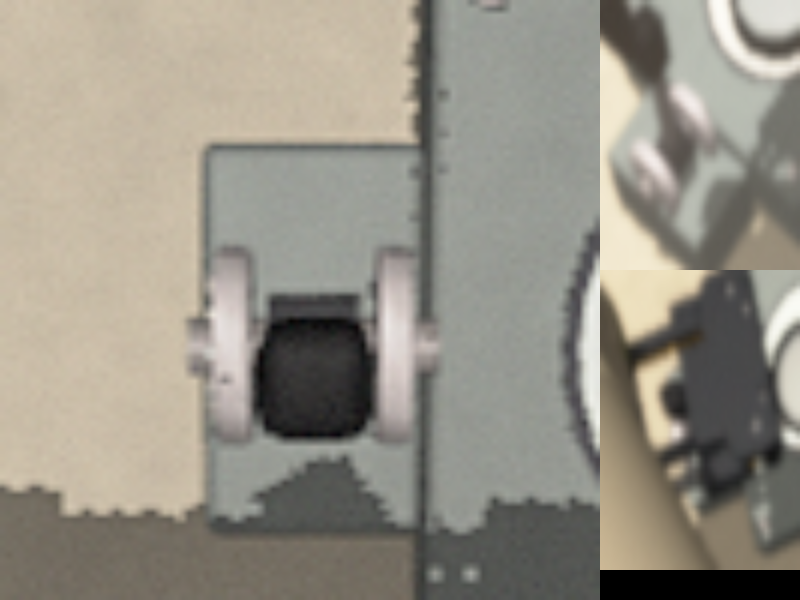

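The wrist crop shows the lever between its cheeks: knob top centre at (280.6,156) in full-image pixels, pin axis at row 150.5. I'll compare that with the upright prediction.

```bash
python3 - <<'E'
from h import *
d=np.load("pics/w3.npz");c=(d["K"],d["T"])
ex=np.array([.957,.289,0])
o=plane(c,(280.3,150.6),.04); k=plane(c,(280.3,156),.124); print("pin",o,"knob top",k,"lean x mm",(k-o)@ex*1e3,"deg",np.degrees(np.arctan2((k-o)@ex,.084)))
# housing x edges at z=.034 rows 117.5 and 181.5
a=plane(c,(280,93+145/6),.034);b=plane(c,(280,93+531/6),.034);print((a-b)@ex,(a+b)/2, (k-(a+b)/2)@ex*1e3)
E
```

```text
pin [0.5046 0.2543 0.04  ] knob top [0.5049 0.2546 0.124 ] lean x mm 0.33884870573110143 deg 0.2311249455374891
0.0679362962637555 [0.5047 0.2546 0.034 ] 0.17532943050277303
```

The lever is upright within about 1°. Before planning the lamp pose I check where the monitor is, since the wrist will tilt toward that side.

```bash
python3 - <<'E'
from h import *
t,s=campose("top"),campose("scene")
for n,u,v in (("botL",(190,148),(145,208)),("botR",(372,163),(312,147)),("topR",(390,78),(294,47)),("topL",(184,66),(104,98))): print(n,tri(t,u,s,v))
E
```

```text
botL (array([0.7253, 0.1718, 0.1085]), np.float64(0.005905597010636021))
botR (array([ 0.6843, -0.3471,  0.0633]), np.float64(0.006387335363670847))
topR (array([ 0.7985, -0.3482,  0.3292]), np.float64(0.01441923612977519))
topL (array([0.847 , 0.1471, 0.3388]), np.float64(0.004784005532675585))
```

The monitor stands at x ≥ 0.68, so I approach with the tool yaw at 0 and the light aimed along world +y, 45° down. Over to the lamp now.

>>> step_arm:
  steps:
    - [[0,0,5.7,0,0,-20,1],[0,0,5.7,0,0,-20,1],[0,0,5.6,0,10,-10,1],[0,0,0,0,30,0,1],[0,0,0,0,40,0,1],[0,0,0,0,40,0,1],[0,0,0,0,40,0,1],[0,0,0,0,40,0,1]]

```text
time_s: 7.5
position: [0.4565, 0.0373, 0.2565]
eef_rot: [0.0, 1.0, -0.002, -0.0]
contact_force: [0.7, 0.9, -0.0]
finger_gap: 0.996
gripper_force: 0.0
```

>>> step_arm:
  steps:
    - [[0,0,0,0,40,0,1],[0,0,0,0,40,0,1],[0,0,0,0,40,0,1],[0,0,0,0,35,0,1],[0,0,0,0,25,0,1],[0,0,0,0,15,0,1],[0,0,0,0,5,0,1],[0,0,0,0,0,0,1]]

```text
time_s: 8.3
position: [0.4559, -0.1602, 0.2569]
eef_rot: [-0.0, 1.0, -0.002, -0.0]
contact_force: [0.6, 1.3, -0.1]
finger_gap: 0.997
gripper_force: 0.0
```

```bash
python3 w.py w4
```

```text
[ 0.456  -0.1594  0.2571] [-0.0003  1.     -0.0013 -0.0002] [ 0.7534  0.0292 -0.5162  1.7453  0.0143  1.3713 -1.3389]
```

View pics/w4.png

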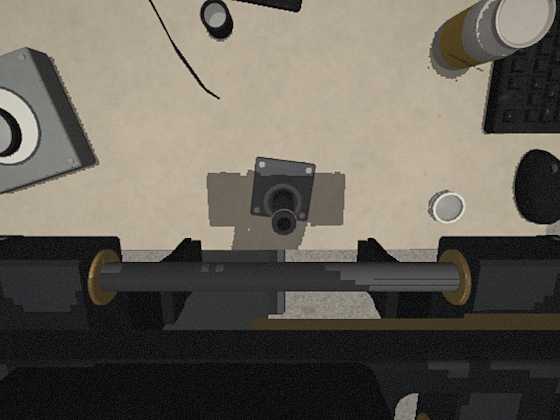

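Wrist view: the lamp tail is at (284,222) above the holder tube, and the space around it is clear.

```bash
python3 - <<'E'
from h import *
d=np.load("pics/w4.npz");c=(d["K"],d["T"])
print(plane(c,(284,222),.166))
for z in(.166,.13): print(proj(c,(.447,-.161,z)))
P=[plane(c,u,.01) for u in [(262,164),(309,171),(256,210),(302,218)]];print(np.mean(P,0))
E
```

```text
[ 0.4494 -0.1638  0.166 ]
(np.float64(280.68470999330737), np.float64(224.76792125806008))
(np.float64(280.5211182188376), np.float64(213.81391166796595))
[ 0.4462 -0.1638  0.01  ]
```

>>> step_arm:
  steps:
    - [[0,0,0,-7.5,3,10,1],[0,0,0,0,0,25,1],[0,0,0,0,0,25,1],[0,0,0,0,0,25,1],[0,0,0,0,0,22,1],[0,0,0,0,0,14,1],[0,0,0,0,0,8,0.6],[0,0,0,0,0,2,0.5]]

```text
time_s: 9.15
position: [0.448, -0.1632, 0.1259]
eef_rot: [-0.0, 1.0, -0.002, -0.0]
contact_force: [-0.5, -0.7, 0.5]
finger_gap: 0.895
gripper_force: 0.0
```

>>> step_arm:
  steps:
    - [[0,0,0,0,0,0,0.3],[0,0,0,0,0,0,0.2],[0,0,0,0,0,0,0.1],[0,0,0,0,0,0,0.1],[0,0,0,0,0,0,0.1],[0,0,0,0,0,0,0.1],[0,0,0,0,0,0,0.1],[0,0,0,0,0,0,0.1]]
  grip_force: 30

```text
time_s: 9.95
position: [0.4483, -0.1636, 0.1264]
eef_rot: [0.0, 1.0, -0.002, 0.0]
contact_force: [0.2, 0.4, 0.0]
finger_gap: 0.248
gripper_force: 30.0
```

Gripped (22 mm). Lift straight up, with the grip at 40 N.

>>> step_arm:
  steps:
    - [[0,0,0,0,0,0,0.1],[0,0,0,0,0,-8,0.1],[0,0,0,0,0,-15,0.1],[0,0,0,0,0,-20,0.1],[0,0,0,0,0,-25,0.1],[0,0,0,0,0,-25,0.1],[0,0,0,0,0,-25,0.1],[0,0,0,0,0,-20,0.1]]
  grip_force: 40

```text
time_s: 10.75
position: [0.4484, -0.1635, 0.2664]
eef_rot: [0.0, 1.0, -0.002, 0.001]
contact_force: [0.3, -0.0, -0.8]
finger_gap: 0.242
gripper_force: 40.0
```

>>> step_arm:
  steps:
    - [[3,0,0,5,0,0,0.1],[6,0,0,9,0,0,0.1],[6,0,0,10,0,0,0.1],[6,0,0,11,0,0,0.1],[6,0,0,11,0,0,0.1],[6,0,0,11,0,0,0.1],[6,0,0,10,0,0,0.1],[6,0,0,9,0,0,0.1]]

```text
time_s: 11.55
position: [0.5248, -0.1645, 0.265]
eef_rot: [-0.384, 0.923, -0.002, 0.001]
contact_force: [1.0, 0.0, -1.9]
finger_gap: 0.241
gripper_force: 40.0
```

```bash
cat > go.py <<'E'
import sys
from h import *
L=np.array([.525,.176,.046]); D=float(sys.argv[1])
s=monitor.get_state(); q=s["eef_rot"]; M=R.from_quat(np.r_[q[1:],q[0]]).as_matrix()
z=M[:,2]; want=np.array([0,.7071,-.7071]); print("z",z,"tilt",np.degrees(np.arccos(-z[2])),"q",s["q"],s["position"])
print("turn(tool deg)",np.degrees(M.T@np.cross(z,want)),"shift(tool mm)",M.T@(L-(.1+D)*want-s["position"])*1e3)
E
python3 go.py .11
```

```text
z [ 0.0038  0.7095 -0.7047] tilt 45.19483600229305 q [ 0.9166  0.499  -0.4425  1.3965 -0.4803  1.6795 -1.0496] [ 0.5248 -0.1645  0.265 ]
turn(tool deg) [-0.1949 -0.2193  0.    ] shift(tool mm) [ -0.6538 -85.2666 185.9393]
```

>>> step_arm:
  steps:
    - [[0,0,0,0,-7,12,0.1],[0,0,0,0,-13,25,0.1],[0,0,0,0,-14,28,0.1],[0,0,0,0,-14,28,0.1],[0,0,0,0,-14,28,0.1],[0,0,0,0,-13,25,0.1],[0,0,0,0,-7,14,0.1],[0,0,0,0,-3,5,0.1]]

```text
time_s: 12.35
position: [0.5244, 0.0146, 0.2079]
eef_rot: [-0.382, 0.924, -0.001, 0.0]
contact_force: [-0.7, -0.2, -0.3]
finger_gap: 0.246
gripper_force: 40.0
```

```bash
python3 go.py .11; python3 w.py w5; python3 - <<'E'
from h import *
s=optics.capture("scene");t=optics.capture("top");cv2.imwrite("pics/s5.png",s);cv2.imwrite("pics/t5.png",t);w=cv2.imread("pics/w5.png")
S=cv2.resize(s[190:340,140:340],(400,300));T=cv2.resize(t[150:300,140:340],(400,300))
cv2.imwrite("pics/c5.png",np.hstack([np.vstack([S,T]),np.vstack([cv2.resize(w,(400,300)),np.zeros((300,400,3),np.uint8)])]))
E
```

```text
z [ 0.0012  0.7066 -0.7076] tilt 44.9572687622313 q [ 0.7951  0.3689 -0.5473  1.7151 -0.5768  1.3746 -1.1213] [0.5244 0.0146 0.2079]
turn(tool deg) [ 0.0427 -0.0698  0.    ] shift(tool mm) [ 0.5295  0.3244 18.6642]
[0.5246 0.0142 0.208 ] [-0.3824  0.924  -0.0009  0.0005] [ 0.7953  0.3692 -0.5471  1.7147 -0.5769  1.3746 -1.1213]
```

View pics/c5.png

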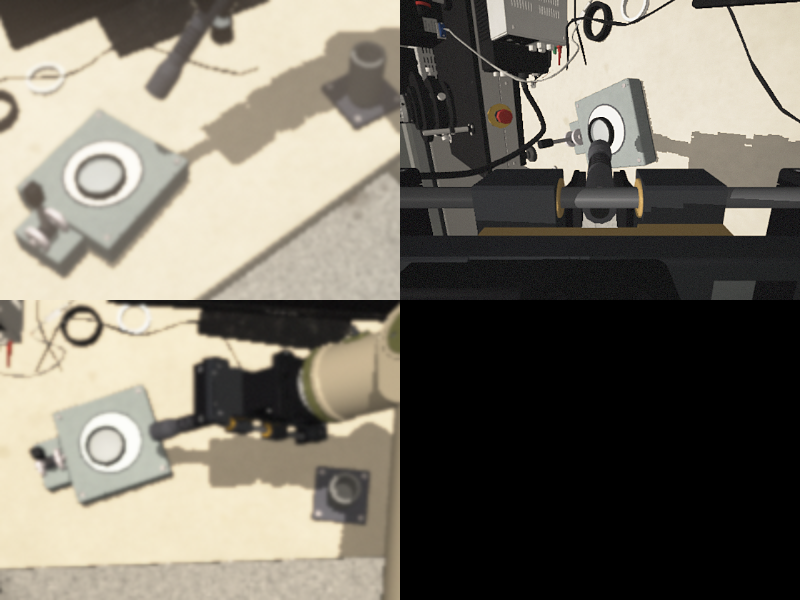

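The combined picture shows the lamp held at a slant toward the lens, with the lamp end near scene (220,233) and top (218,215). The lens is still on its window and the lever is upright. I'll measure the lamp's real axis against the tool axis.

```bash
python3 - <<'E'
from h import *
t,s=campose("top"),campose("scene")
p=np.array([.5245,.0143,.208]);z=np.array([0,.7071,-.7071])
for d in(.11,.08,.03): print(d,p+d*z,"scene",(np.array(proj(s,p+d*z))-[140,190])*2,"top",(np.array(proj(t,p+d*z))-[140,150])*2)
d=np.load("pics/w5.npz");c=(d["K"],d["T"]);print("wrist face/tcp",[proj(c,p+k*z) for k in(.11,.08,0.)])
print("lens",[proj(k,(.525,.176,.049)) for k in(s,t,c)])
W=cv2.imread("pics/w5.png");S=cv2.imread("pics/s5.png");T=cv2.imread("pics/t5.png")
A=cv2.resize(S[195:255,200:270],None,fx=5.7,fy=5,interpolation=2);B=cv2.resize(T[195:255,190:260],None,fx=5.7,fy=5,interpolation=2)
C=cv2.resize(W[140:260,240:320],(400,600),interpolation=2)
cv2.imwrite("pics/c6.png",np.hstack([np.vstack([A,B]),C]));print(A.shape,B.shape)
E
```

```text
0.11 [0.5245 0.0921 0.1302] scene [154.2657  91.8374] top [156.4842 131.2019]
0.08 [0.5245 0.0709 0.1514] scene [168.729  69.931] top [170.4685 127.429 ]
0.03 [0.5245 0.0355 0.1868] scene [193.2712  32.7589] top [194.9287 120.8297]
wrist face/tcp [(np.float64(278.8336816610481), np.float64(209.50092442239512)), (np.float64(278.83222917619213), np.float64(218.52006333531037)), (np.float64(278.8259679355243), np.float64(257.3989536152757))]
lens [(np.float64(189.16037469185932), np.float64(277.02032114816274)), (np.float64(192.67114595883174), np.float64(222.10422298433514)), (np.float64(277.33148492083996), np.float64(186.72437801363625))]
(300, 399, 3) (300, 399, 3)
```

View pics/c6.png

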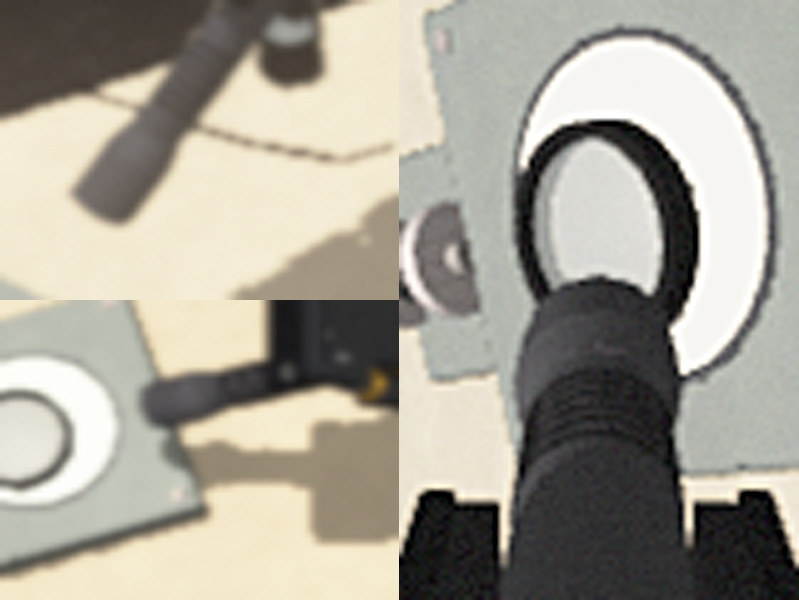

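The measured lamp end agrees with the tool prediction to within a few mm, and the lens is where I placed it. Final advance of 18.5 mm along the lamp axis.

>>> step_arm:
  steps:
    - [[0,0,0,0,0.5,3,0.1],[0,0,0,0,0,5,0.1],[0,0,0,0,0,5,0.1],[0,0,0,0,0,4,0.1],[0,0,0,0,0,1.5,0.1],[0,0,0,0,0,0,0.1],[0,0,0,0,0,0,0.1],[0,0,0,0,0,0,0.1]]

```text
time_s: 13.3
position: [0.5251, 0.0255, 0.1944]
eef_rot: [-0.383, 0.924, -0.002, 0.001]
contact_force: [0.1, -0.6, -0.4]
finger_gap: 0.241
gripper_force: 40.0
```

```bash
python3 go.py .11; python3 w.py w7; python3 - <<'E'
from h import *
t,s=campose("top"),campose("scene");S=optics.capture("scene");T=optics.capture("top");d=np.load("pics/w7.npz");c=(d["K"],d["T"])
def crop(im,k,P,r):
    u,v=proj(k,P);u,v=int(u),int(v);im=im.copy()
    a=im[max(v-r,0):v+r,max(u-r,0):u+r]; return cv2.resize(a,(400,400),interpolation=2)
cv2.imwrite("pics/c7.png",np.hstack([crop(S,s,(.52,.19,.08),50),crop(cv2.imread("pics/w7.png"),c,(.525,.176,.046),75)]))
E
```

```text
z [ 0.0031  0.7069 -0.7073] tilt 44.98556809744887 q [ 0.7836  0.3767 -0.5531  1.7384 -0.581   1.3373 -1.1189] [0.5251 0.0255 0.1944]
turn(tool deg) [ 0.0142 -0.1766 -0.    ] shift(tool mm) [-0.0975 -1.46    1.3828]
[0.5251 0.0255 0.1944] [-0.3826  0.9239 -0.0018  0.0009] [ 0.7836  0.3767 -0.5531  1.7385 -0.581   1.3373 -1.1189]
```

View pics/c7.png

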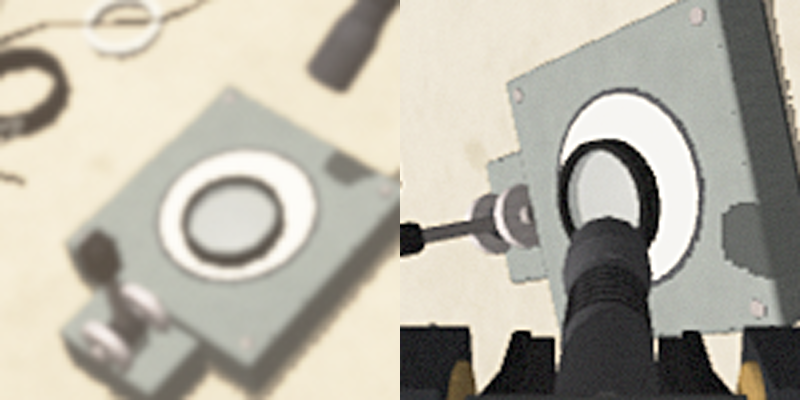

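The lens is unmoved, the lever is upright, and the lamp points at the lens at 45° with nothing touching it. The pose is within about 2 mm of target, so I'm handing in.

```bash
python3 -c "
from station import job
print(job.close_job())"
```

```text
the job is handed in; nothing more can be done
None
```

The job is handed in at about 13 s: the dimmer lever stands upright at half, and the lamp is held still at 45°, about 100 mm from the lens middle and clear of everything, with the lens unmoved and the loupe, spare cell and bottle untouched.

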